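# Clamp a try square flush on a board as a cutting guide

### The arm

A 6-joint arm with a two-finger parallel gripper is mounted at the origin on the work surface; the furniture and walls round the work are solid. World frame = base frame: x ahead of the robot, y to its left, z up, the work surface at z = 0. Lengths are in m, angles in degrees, forces in N, time in s.
With the tool pointing down it reaches from about 0.25 to 0.8 m from the base axis. Payload 8.5 kg.
Tool frame: the origin (TCP) lies at the very end of the fingers, on their centre line; the grasp point (between the pads) lies manip.pinch_z behind it (manip.pinch_z is the distance from the TCP to the grasp point, in m); z points along the fingers, y is the line along which they close (so a half turn about z gives the same grasp; the last joint's range is limited). The gripper opens to 85 mm and grips with 20 to 120 N. Pads are 22 mm wide; open, the fingers measure 114 mm over their backs; the gripper's body (76 mm by 85 mm) begins 54 mm behind the grasp point. The pads swing forward as they close: fully open they stand 13 mm farther back than shut.
Start: joints at [71.792, 13.648, -0.773, 75.585, 0, 90], TCP at [0.164, 0.499, 0.231] pointing down, gripper open.
Joint ranges: [-152.45, 152.45], [-59.26, 108.67], [-65.41, 83.53], [-104.44, 129.93], [-82.83, 76.93], [-180, 180]. Speed limits (degrees/s): [127.2, 127.2, 159.86, 180, 180, 180].

### API

Orientations are given as [roll, pitch, yaw] about the fixed x, y, z axes, in that order (R = Rz(yaw) Ry(pitch) Rx(roll)).
In Python, from workcell import telemetry, imaging, ticket, manip gives the robot as it stands.
- The arm moves only by the tool carry_out, never from a script. Its argument "steps" is a list of rows, each a list of 5 numbers: the gripper command: -1 is shut, 1 is fully open, values between are in proportion, then the shift along the tool's x, y, z scaled (see below), then the turn about the tool's z scaled (see below). In form: [[jaw, dx, dy, dz, twist], ...]. A call has 1 to 12 rows; each row shifts and turns the commanded pose from where the row before left it, along the tool's axes as they then stand; what a row does not reach is not made up. The controller multiplies each number of a shift by 0.025 m and each number of a turn by 0.12 rad. A row lasts 1/10 s, in which the tool goes at most 50 mm and 8.59 degrees, less where a joint would pass 70% of its speed; a pose out of reach is approached as far as the arm can. A call with a number of a shift or a turn outside -1 to 1 is refused whole. A call with a gripper value outside its range is refused whole. The fingers move at their own pace and stop on an object; "squeeze" is the grip in N (left out, the last holds). Time passes only in rows, so rows that do not move let the fingers close. It gives the time, the measured TCP pose, the force, the opening and the grip force at its end, in the units of the state.
- telemetry.read_state(): the state, without advancing time (a new reading comes with each control period).
- imaging.read_camera(name): name is "scene" or "top"; returns (picture, depth): 384x512x3 uint8, red, green, blue; 384x512 float32, m along the optical axis (not along the pixel's ray), 0 where there is no reading.
- imaging.camera_params(name): a dict with "vfov" (degrees; the focal length in pixels is half the picture's height over the tangent of half this angle, whatever the lens; pixels are square), "cx", "cy" (the principal point, pixels), "world_to_cam" (4x4, takes a point from world to camera coordinates). Camera axes: x right, y down, z forward; pixel columns grow to the right and rows downward; lengths in m; the calibration is good to about 2 mm. A picture is of the moment at which its call begins. camera_params takes no time and is no camera call.
- ticket.hand_in(): hands the job in; it is judged then, once.
Trained networks look in the newest picture that a camera, given by its name, has taken for a name from the list of things; names that differ only in an ending like _2 or _b are one class to them, and where a whole thing is asked for, a point or a joint stands for the part that bears it (a point fixed in the world has none). Each returns a list of dicts, best first, with "p" (0 to 1); they miss things now and then, are a little off and sometimes report something else, mostly with a low value. They report only what shows in the picture. A call takes as long as a camera call.
- imaging.find_in(camera, name): "box" ([centre column, centre row, width, height] in pixels, round what is visible of it).
- imaging.regions_of(camera, name): "mask" (384x512 bool, what is visible of it) and "box" ([centre column, centre row, width, height] in pixels, round what is visible of it).
- imaging.place_of(camera, name): "at" ([column, row] in pixels: a listed point, or the origin of a listed thing).
The state is a dict: "time_s": time; "joints": joint angles; "dq": joint speeds; "joint_torque": joint torques, N m; "tcp_pos": TCP position; "orientation": TCP orientation; "ft_force": force on the tool from outside, world axes, zero at the start; "torque": the same for the moment, N m; "opening": finger opening in m; "finger_force": force on a finger pad.
Only numpy, scipy, OpenCV 4.12 (cv2) and the standard library are available. Lean on these libraries where they do the work, as an engineer would, in place of code of your own. Each camera call takes 0.05 s, during which the arm holds its last target. There are 200 camera calls.

### The job

Set up the board for a square cut: lay the try square across it with the dark wooden stock flush along the board's front edge (the edge towards the robot) and the steel blade flat on the board, centred under the clamp's raised foot. Swing the crank's folded red handle up until it stands upright while the foot is still clear, then wind the crank clockwise until the foot holds the blade down firmly. Leave the handle standing, the board against its rear fence, and the product pack and the tape roll where they are.

Things in the scene. Friction and masses are not known exactly. Their poses are not given: they have to be found in the camera images.
- stand: fixed trimming stand: aluminium bed 230 x 170 x 10 mm, blue C-frame clamp at its far end. Origin: centre of the bed's underside; +x from the open front to the column, +z up. Rear fence face x = 56 mm, side fence face y = -76 mm. Column x = 75 to 109, top 112 mm; screw axis x = 20, y = 0; boss round it radius 18, z = 84 to 121 mm. Open at the front and both sides
- board: loose honeycomb cardboard panel lying on the bed, its rear edge at the rear fence (up to 1 mm gap): 160 (x) x 150 (y) x 20 mm, 0.3 kg, white top, brown edges. Origin: centre of its underside; axes parallel to the stand's; its front edge (towards the robot) is the face x = -80 mm; its top is 20 mm above the origin
- square: loose try square, 0.18 kg. Origin: blade's underside, centreline, at the stock's inner face; +x along the blade, +y along the stock, +z up. Steel blade x 0 to 140, y -17 to 17, z 0 to 4 mm. Dark wooden stock x -20 to 0, y -18 to 76, z -10 to 34 mm: it hangs 10 mm below the blade, its face x = 0 goes flush on the board's edge. Starts on the table on stock and blade tip, tilted 4 degrees nose down
- stock_grip (a point): point inside the stock of the square, at x = -10, y = 42, z = 22 mm in the square's frame; the stock is 20 mm thick here (along the square's x) and is gripped across; its top is 12 mm higher. On the board only the stock above z = 0 is free on the board's side
- stock_face_left (a point): point on the inner face of the stock near its long end, at x = 0, y = 74, z = -5 mm in the square's frame
- stock_face_right (a point): point on the inner face of the stock near the blade's end, at x = 0, y = -16, z = -5 mm in the square's frame
- clamp_foot: the clamp foot, a round steel foot with a rubber pad of radius 13 mm; origin: centre of the pad's underside. It hangs on the lower end of the screw, 125 mm behind the board's front edge; at the start 18 to 20 mm above the board's top. The foot is on a spring: it gives way upward by up to 14 mm, at 1.5 N per mm
- clamp_screw (a joint): how far the screw has been wound down, m, 0 at the top to 0.0256; the foot meets the blade lying on the board at 0.016; moved only by the crank, 16 mm a turn (0.00255 m per rad)
- crank (a joint): turn of the crank on top of the screw, rad, 0 to 10.05 (end stop, 1.6 turns), growing clockwise seen from above, which lowers screw, crank and foot together; starts at 0 to 0.6. At 0 its arm points along the stand's +x. It stays where it is left; it takes about 0.07 Nm to turn, 0.11 Nm at the end
- crank_handle (a joint): angle of the folding handle, rad: 0 folded, lying flat over the crank arm and pointing inward to the crank's axis; 1.57 (stop) standing upright at the arm's end. Stiff hinge, 0.07 Nm; it stays where it is left
- crank_axis (a point): point on the crank's axis of rotation, level with the handle's hinge (9 mm above the 8 mm thick, 14 to 18 mm wide crank arm); about 0.165 m above the table at the start
- handle_hinge (a point): the handle's hinge at the end of the crank arm, 55 mm from the crank's axis; the hinge line is horizontal, square to the arm
- handle_grip (a point): point on the centreline of the red handle sleeve, 50 mm from its hinge; the sleeve is a round grip 18 mm in diameter, from 15 to 70 mm from the hinge, that spins freely about the handle's own length
- pack: red and white product pack, 60 x 88 x 28 mm, a loose bystander near the stand; origin at the centre of its underside
- tape: roll of brown packing tape lying flat, 94 mm across, 48 mm high, a loose bystander; origin at the centre of its underside

How it is judged (in metres and radians):
On the way:
1. the square lies flush and flat on the board under the foot and the crank's handle stands upright, while the foot is still clear of the blade (x of stock_face_left in the frame of board between -0.0825 and -0.0775 m and x of stock_face_right in the frame of board between -0.0825 and -0.0775 m and z of square in the frame of board between 0.018 and 0.0235 m and angle between the z axis of square and the z axis of board, either way round below 0.05 rad and y of clamp_foot in the frame of square between -0.012 and 0.012 m and value of joint crank_handle above 1.3 rad and value of joint clamp_screw below 0.0145 m), for 0.2 s.
At the end, for the whole second after the job is handed in: stock face within 2.5 mm of the board's front edge at both ends; blade flat on the board (2 mm, 1.4 degrees), its centreline within 12 mm of the foot's centre; foot pressing on it with over 4 N; handle over 1.3 rad; board within 4 mm of its rear fence; all at rest (x of stock_face_left in the frame of board between -0.0825 and -0.0775 m and x of stock_face_right in the frame of board between -0.0825 and -0.0775 m and z of square in the frame of board between 0.018 and 0.0225 m and angle between the z axis of square and the z axis of board, either way round below 0.025 rad and y of clamp_foot in the frame of square between -0.012 and 0.012 m and contact force between clamp_foot and square above 4 N and value of joint crank_handle above 1.3 rad and x of board in the frame of stand above -0.028 m and linear speed of each of square, board below 0.01 m/s); the robot touches nothing.
It fails at once if the product pack is pushed more than 30 mm away (distance of pack from where it was at the start of the episode above 0.03 m).
It fails at once if the tape roll is pushed more than 30 mm away (distance of tape from where it was at the start of the episode above 0.03 m).
It also fails if it takes over 72 s, if anything falls off the work surface, if the arm or the gripper's body presses on something with over 40 N, if the wrist force passes 120 N, or if a joint passes its speed limit or range.

## Working session

There is one attempt and no reset: what is moved stays moved. The work goes in short steps, Python scripts to look and compute and a tool call to move; the robot and the scene stay as the last step left them, time stands still between calls to the robot, and variables do not carry over. Pictures are saved under pics/ and viewed, at most 10 in all, crops included, and the job is handed in when it is done.

Besides the shell and the picture viewer there is one more tool, called after ">>>" as name([rows], argument=value, ...), one row to a line, values as JSON. carry_out: Moves the arm, as the interface text tells. Shifts and turns lie within -1 to 1; 1 stands for 0.025 m of shift or 0.12 rad of turn. Its arguments: {"type":"object","properties":{"steps":{"type":"array"},"squeeze":{"type":"number"}},"required":["steps"]}

```bash
ls; mkdir -p pics; cat > h.py <<'E'
import numpy as np, cv2
from workcell import telemetry, imaging, ticket, manip
def cam(c):
    p=imaging.camera_params(c); f=192/np.tan(np.radians(p["vfov"])/2)
    return f,p["cx"],p["cy"],np.array(p["world_to_cam"])
def ray(c,uv):
    f,cx,cy,T=cam(c); R=T[:3,:3]; o=-R.T@T[:3,3]
    return o,R.T@np.array([(uv[0]-cx)/f,(uv[1]-cy)/f,1.])
def at_z(c,uv,z):
    o,d=ray(c,uv); return o+d*(z-o[2])/d[2]
def tri(a,b):  # a=(cam,uv)
    o1,d1=ray(*a);o2,d2=ray(*b)
    s=np.linalg.lstsq(np.c_[d1,-d2],o2-o1,rcond=None)[0]
    p,q=o1+d1*s[0],o2+d2*s[1]
    return (p+q)/2,np.linalg.norm(p-q)
def cloud(c,D):
    f,cx,cy,T=cam(c); v,u=np.mgrid[:384,:512]
    P=np.stack([(u-cx)/f*D,(v-cy)/f*D,D],-1)
    return (P-T[:3,3])@T[:3,:3]
def proj(c,p):
    f,cx,cy,T=cam(c); q=T[:3,:3]@np.array(p)+T[:3,3]
    return np.array([f*q[0]/q[2]+cx,f*q[1]/q[2]+cy])
E
python3 - <<'E'
from h import *
np.set_printoptions(precision=4,suppress=True)
ims=[]
for c in("scene","top"):
    I,D=imaging.read_camera(c); cv2.imwrite(f"pics/{c}0.png",I[...,::-1]); np.save(f"{c}0.npy",D)
    f,cx,cy,T=cam(c); print(c,f,cx,cy,-T[:3,:3].T@T[:3,3],T[2,:3])
s=telemetry.read_state(); print(manip.pinch_z,s["tcp_pos"],s["orientation"],s["opening"],s["time_s"])
for n in("stock_grip","stock_face_left","stock_face_right","square","clamp_foot","crank_axis","handle_hinge","handle_grip","board","stand","pack","tape"):
    r={}
    for c in("scene","top"):
        l=imaging.place_of(c,n)
        if l: r[c]=l[0]["at"]; print(n,c,np.round(l[0]["at"],1),round(l[0]["p"],2))
    if len(r)==2: print("   ",*tri(("scene",r["scene"]),("top",r["top"])))
E
```

```text
pics
scene 386.3958834961192 255.6980566317206 191.74853153222986 [-0.1253 -0.4069  0.7117] [ 0.6267  0.4737 -0.6188]
top 351.1972755866975 256.91799490277737 190.1339334626227 [0.2918 0.0409 0.9338] [ 0.2338  0.0094 -0.9722]
0.0187 [0.1639 0.4983 0.2307] [-179.9264    0.0012  161.7926] 0.08515932870140057 0.1
stock_grip scene [176.4 203. ] 0.91
stock_grip top [175.2 240. ] 0.93
    [0.3791 0.2503 0.0424] 0.012715772422441131
stock_face_left scene [184.5 209.6] 0.56
stock_face_left top [181.6 227.3] 0.85
    [ 0.4126  0.2511 -0.0041] 0.0007013939459567113
stock_face_right scene [154.9 221.6] 0.6
square scene [161.4 217.9] 0.96
square top [175.3 255. ] 0.82
    [0.338  0.2594 0.0133] 0.0016867340722539663
clamp_foot scene [240.9 171.6] 0.53
clamp_foot top [205.6 157.5] 0.46
    [0.5889 0.1863 0.0564] 0.0023490748247227567
crank_axis scene [239.  138.4] 0.68
crank_axis top [197.1 142.2] 0.53
    [0.5884 0.1896 0.1674] 0.0025456221042127677
handle_hinge scene [255.9 129.5] 0.49
handle_hinge top [202.8 126.7] 0.77
    [0.626  0.1696 0.1837] 0.013605102794181178
handle_grip scene [239.9 137.4] 0.44
handle_grip top [197.6 140.3] 0.76
    [0.5919 0.1886 0.1694] 0.0035172407177301006
board scene [234.6 193.5] 0.87
board top [205.4 180.4] 0.76
    [ 0.5477  0.1881 -0.0019] 0.012803629311821328
stand scene [184.9 207.4] 0.31
stand top [206.8 169.8] 0.69
    [ 0.5009  0.23   -0.0051] 0.16440390596682927
pack scene [245. 241.] 0.61
pack top [265.9 230.8] 0.8
    [0.4031 0.0252 0.0176] 0.0002768392261880528
tape scene [353.8 258.4] 0.74
tape top [357.2 186.1] 0.85
    [ 0.5246 -0.2176  0.0119] 0.008254859442283288
```

```bash
python3 - <<'E'
import cv2,numpy as np
a=cv2.imread("pics/scene0.png")[60:300,110:390]; b=cv2.imread("pics/top0.png")[80:320,120:400]
cv2.imwrite("pics/crop1.png",cv2.resize(a,(784,560),None,0,0,3)if 0 else cv2.resize(a,None,fx=2.5,fy=2.5,interpolation=cv2.INTER_CUBIC)[:600])
cv2.imwrite("pics/crop2.png",cv2.resize(b,None,fx=2.5,fy=2.5,interpolation=cv2.INTER_CUBIC))
E
```

```text
(no output)
```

View pics/crop1.png

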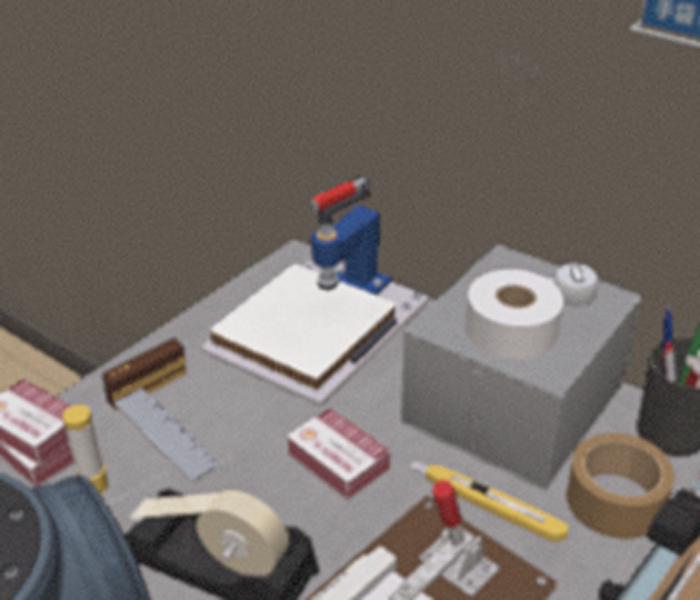

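View pics/crop2.png

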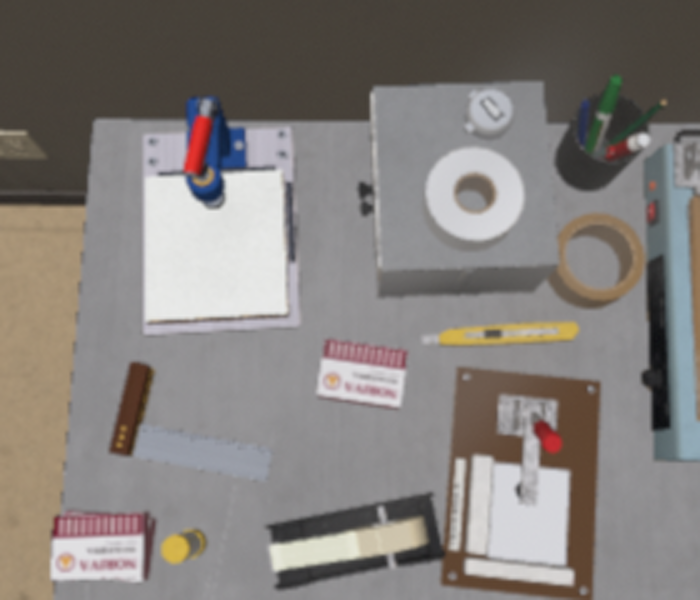

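The scene crop shows the square lying at the left, with its stock near (145,370), and the stand with its folded red handle at (340,195). In the top crop the stock is at (130,408) and the blade points right to (270,460). The board is at (215,245) and the crank arm points up and slightly right. Next I fit the geometry.

```bash
python3 - <<'E'
from h import *
np.set_printoptions(precision=4,suppress=True)
def rect(P):
    (c,wh,a)=cv2.minAreaRect(P.astype(np.float32)); return np.round(c,4),np.round(wh,4),round(a,2)
for c in("scene","top"):
    I,D=imaging.read_camera(c); P=cloud(c,D)
    v,u=np.mgrid[:384,:512]
    o,_=ray(c,(0,0)); f,cx,cy,T=cam(c)
    d=np.stack([(u-cx)/f,(v-cy)/f,np.ones_like(u)],-1)@T[:3,:3]
    pl=lambda z:(o+d*((z-o[2])/d[...,2])[...,None])[...,:2]
    b=imaging.regions_of(c,"board")[0]; q=imaging.regions_of(c,"square")[0]
    hsv=cv2.cvtColor(I,cv2.COLOR_RGB2HSV)
    m=b["mask"]&(hsv[...,2]>185)&(hsv[...,1]<40)
    n,l,st,_=cv2.connectedComponentsWithStats(m.astype(np.uint8)); m=l==1+st[1:,4].argmax()
    print(c,"board",b["p"],rect(pl(.030)[m]),"z",np.median(P[m][:,2]))
    m=q["mask"]; Q=P[m]; print("sq p",q["p"],m.sum(),"zpct",np.percentile(Q[:,2],[2,20,50,80,98]))
    bl=m&(hsv[...,2]>120)&(hsv[...,1]<60); st=m&(hsv[...,2]<120)&(P[...,2]>.030)
    print(" blade",bl.sum(),rect(pl(.010)[bl])," stock",st.sum(),rect(pl(.044)[st]),"z",np.median(P[st][:,2]))
    print(" stockcloud",rect(P[st][:,:2]))
    red=(hsv[...,1]>170)&((hsv[...,0]<8)|(hsv[...,0]>172))&(P[...,2]>.13)&(P[...,2]<.25)&(P[...,0]>.5)&(P[...,1]>.1)
    R=P[red]; print(" red",red.sum(),R.mean(0),R[:,2].max()); 
    w,V=np.linalg.eigh(np.cov(R[:,:2].T)); print("  dir",V[:,1],np.ptp((R[:,:2]-R[:,:2].mean(0))@V[:,1])); print("  rect@.175",rect(pl(.175)[red]))
E
```

```text
scene board 0.77 (array([0.5425, 0.1878]), array([0.1611, 0.1514]), 3.81) z 0.030451442117661407
sq p 0.68 1098 zpct [-0.0001  0.0062  0.0118  0.0364  0.046 ]
 blade 605 (array([0.3242, 0.1905]), array([0.1532, 0.0406]), 78.8)  stock 263 (array([0.3611, 0.2558]), array([0.0361, 0.0979]), 79.86) z 0.04306923996156541
 stockcloud (array([ 0.1116, -0.0477]), array([0.8561, 0.0876]), 50.75)
 red 66 [0.5975 0.1808 0.169 ] 0.17522825542413561
  dir [-0.9836  0.1802] 0.051392303549499974
  rect@.175 (array([0.589 , 0.1744]), array([0.0195, 0.0547]), 82.31)
top board 0.62 (array([0.5429, 0.1877]), array([0.161 , 0.1506]), 4.79) z 0.029838290920057152
sq p 0.92 1043 zpct [0.0019 0.0062 0.0111 0.0425 0.0461]
 blade 676 (array([0.3317, 0.2116]), array([0.1767, 0.0622]), 66.36)  stock 289 (array([0.3672, 0.2638]), array([0.022 , 0.0912]), 80.02) z 0.043516761521268925
 stockcloud (array([0.353 , 0.1552]), array([0.2425, 0.0914]), 82.5)
 red 138 [0.5996 0.1847 0.1708] 0.17490008233003004
  dir [-0.9878  0.1558] 0.0535843144323575
  rect@.175 (array([0.5984, 0.1838]), array([0.0154, 0.0526]), 80.45)
```

>>> carry_out([
  [1,0,0,0.6,-0.6],
  [1,0,0,0.6,-0.6],
  [1,-0.9,-0.7,0.4,0],
  [1,-0.9,-0.7,0.4,0],
  [1,-0.9,-0.7,0.4,0],
  [1,-0.9,-0.7,0.4,0],
  [1,-0.9,-0.7,0.4,0],
  [1,-0.9,-0.7,0.4,0],
  [1,-0.9,-0.7,0.4,0],
  [1,-0.9,-0.7,0.4,0],
  [1,-0.9,-0.7,0.4,0],
  [1,-0.9,-0.7,0.4,0],
])

```text
time_s: 2.8
tcp_pos: [0.3561, 0.2865, 0.1011]
orientation: [180.0, 0.0, 170.0]
ft_force: [0.1, 0.3, 0.1]
opening: 0.0854
finger_force: 0.0
```

>>> carry_out([
  [1,-0.6,-0.4,0,0],
  [1,-0.55,-0.42,0,0],
  [1,0,0,0,0],
  [1,0,0,0,0],
])

```text
time_s: 3.2
tcp_pos: [0.3802, 0.2622, 0.1013]
orientation: [180.0, -0.0, 170.0]
ft_force: [-0.6, 0.5, 0.2]
opening: 0.0853
finger_force: 0.0
```

```bash
cat >> h.py <<'E'
def go(x,y,z,yaw=None):
    s=telemetry.read_state(); p=np.array(s["tcp_pos"]); w=s["orientation"][2]
    if yaw is None: yaw=w
    a=np.radians(yaw); d=np.array([x,y,z])-p
    ty=a-np.pi/2
    tw=-(((yaw-w+180)%360)-180)
    print("tcp",np.round(p,4),"yaw",round(w,2),"rp",np.round(s["orientation"][:2],2),"t",round(s["time_s"],2),"F",np.round(s["ft_force"],1),"open",round(s["opening"],4))
    print("units after twist: dx %.2f dy %.2f dz %.2f twist %.2f"%((d[0]*np.cos(a)+d[1]*np.sin(a))/.025,(d[0]*np.cos(ty)+d[1]*np.sin(ty))/.025,-d[2]/.025,np.radians(tw)/.12))
E
python3 - <<'E'
from h import *
go(.380,.2615,.015,170)
print(telemetry.read_state()["joints"])
E
```

```text
tcp [0.3802 0.2622 0.1013] yaw 169.98 rp [ 1.8e+02 -1.0e-02] t 3.2 F [-0.6  0.5  0.2] open 0.0853
units after twist: dx 0.00 dy -0.03 dz 3.45 twist -0.00
[ 3.45865045e+01  1.24294169e+01 -2.26368666e+01  5.49396928e+01
  1.02391307e-02  4.46066559e+01]
```

>>> carry_out([
  [1,0,0,0.7,0],
  [1,0,0,0.7,0],
  [1,0,0,0.7,0],
  [1,0,0,0.7,0],
  [1,0,0,0.65,0],
  [1,0,0,0,0],
  [-1,0,0,0,0],
  [-1,0,0,0,0],
  [-1,0,0,0,0],
  [-1,0,0,0,0],
  [-1,0,0,0,0],
  [-1,0,0,0,0],
], squeeze=50)

```text
time_s: 4.4
tcp_pos: [0.3805, 0.2625, 0.0155]
orientation: [180.0, 0.0, 170.0]
ft_force: [-1.4, 0.1, 5.0]
opening: 0.0194
finger_force: 53.6
```

>>> carry_out([
  [-1,0,0,0,0],
  [-1,0,0,0,0],
  [-1,0,0,0,0],
  [-1,0,0,0,0],
])

```text
time_s: 4.8
tcp_pos: [0.3805, 0.2625, 0.0155]
orientation: [180.0, 0.0, 170.0]
ft_force: [-0.7, 0.4, 5.6]
opening: 0.0194
finger_force: 53.6
```

>>> carry_out([
  [-1,0,0,-0.4,0],
  [-1,0,0,-0.8,0],
  [-1,0,0,-1,0],
  [-1,0,0,-1,0],
  [-1,0,0,0,-0.5],
  [-1,0,0,0,-1],
  [-1,0,0,0,-1],
  [-1,0,0,0,-1],
  [-1,0,0,0,-1],
  [-1,0,0,0,-1],
  [-1,0,0,0,-1],
  [-1,0,0,0,-1],
])

```text
time_s: 6.0
tcp_pos: [0.3799, 0.262, 0.0954]
orientation: [-180.0, -0.0, -138.1]
ft_force: [-0.1, -0.6, -1.2]
opening: 0.019
finger_force: 52.5
```

>>> carry_out([
  [-1,0,0,0,-1],
  [-1,0,0,0,-1],
  [-1,0,0,0,-1],
  [-1,0,0,0,-1],
  [-1,0,0,0,-1],
  [-1,0,0,0,-1],
  [-1,0,0,0,-1],
  [-1,0,0,0,-0.65],
  [-1,0,0,0,0],
  [-1,0,0,0,0],
])

```text
time_s: 7.0
tcp_pos: [0.38, 0.2621, 0.0953]
orientation: [180.0, -0.0, -85.9]
ft_force: [0.5, 0.9, -1.4]
opening: 0.0191
finger_force: 52.5
```

```bash
python3 - <<'E'
from h import *
np.set_printoptions(precision=4,suppress=True)
go(.45,.23,.06)
for c in("scene","top"):
    I,D=imaging.read_camera(c); cv2.imwrite(f"pics/{c}1.png",I[...,::-1]); P=cloud(c,D); np.savez(f"{c}1.npz",I=I,D=D)
    for n in("square","stock_grip","stock_face_left","stock_face_right"):
        l=imaging.place_of(c,n); print(c,n,l and (np.round(l[0]["at"],1),round(l[0]["p"],2)))
    q=imaging.regions_of(c,"square"); 
    if q: np.save(f"{c}1m.npy",q[0]["mask"]); print(q[0]["p"],q[0]["mask"].sum())
    hsv=cv2.cvtColor(I,cv2.COLOR_RGB2HSV)
    # blade by height band & position
    m=(P[...,2]>.075)&(P[...,2]<.125)&(P[...,0]>.40)&(P[...,0]<.56)&(P[...,1]>.12)&(P[...,1]<.26)
    Q=P[m]; print("blade",len(Q),cv2.minAreaRect(Q[:,:2].astype(np.float32)),np.median(Q[:,2]))
    if len(Q)>50: A=np.c_[Q[:,:2],np.ones(len(Q))]; print(" plane",np.linalg.lstsq(A,Q[:,2],rcond=None)[0])
a=cv2.imread("pics/scene1.png")[80:260,130:340];b=cv2.imread("pics/top1.png")[80:280,120:320]
cv2.imwrite("pics/v1.png",np.hstack([cv2.resize(a,(420,400)),cv2.resize(b,(380,400))]))
E
```

```text
tcp [0.38   0.2621 0.0953] yaw -85.94 rp [179.99  -0.01] t 7.0 F [ 0.5  0.9 -1.4] open 0.0191
units after twist: dx 1.48 dy -2.70 dz 1.41 twist -0.00
scene square (array([183.2, 189.2]), 0.97)
scene stock_grip (array([171.7, 180.8]), 0.74)
scene stock_face_left (array([163.7, 182.8]), 0.71)
scene stock_face_right (array([190.2, 194.1]), 0.8)
0.57 720
blade 367 ((0.466903418302536, 0.22967734932899475), (0.055805474519729614, 0.1324244886636734), 88.70242309570312) 0.09255682217802164
 plane [-0.0397  0.1184  0.085 ]
top square (array([182.6, 230.1]), 0.56)
top stock_grip (array([166.9, 236.8]), 0.86)
top stock_face_left []
top stock_face_right []
0.72 1030
blade 738 ((0.46645164489746094, 0.2323276549577713), (0.13202722370624542, 0.05371278151869774), 0.8203466534614563) 0.09191320300243173
 plane [-0.0147 -0.0041  0.0998]
```

View pics/v1.png

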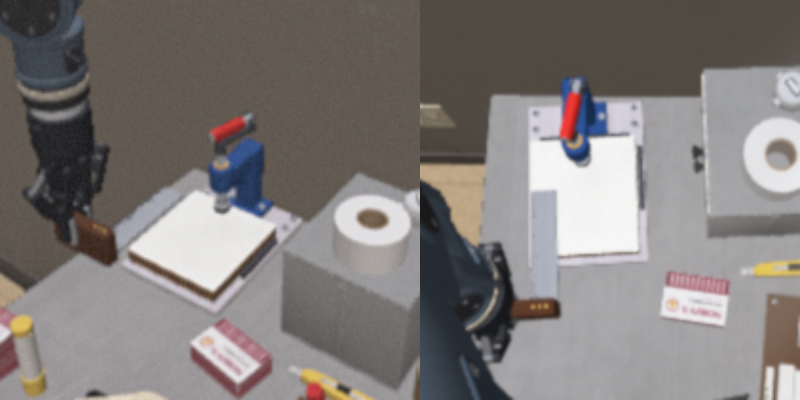

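The square is held level with the blade pointing ahead. In the right panel the blade is at (543,245) and the stock's free end at (558,308). Next I refine the board's yaw and the blade's centreline.

```bash
python3 - <<'E'
from h import *
np.set_printoptions(precision=4,suppress=True)
print("sq tri",*tri(("scene",(183.2,189.2)),("top",(182.6,230.1))),"grip",*tri(("scene",(171.7,180.8)),("top",(166.9,236.8))))
for c,f in(("top","pics/top0.png"),("scene","pics/scene0.png")):
    I=cv2.imread(f); hsv=cv2.cvtColor(I,cv2.COLOR_BGR2HSV)
    m=((hsv[...,2]>195)&(hsv[...,1]<25)).astype(np.uint8)
    n,l,st,ce=cv2.connectedComponentsWithStats(m)
    k=l[180,205] if c=="top" else l[195,234]
    cn=max(cv2.findContours((l==k).astype(np.uint8),cv2.RETR_EXTERNAL,cv2.CHAIN_APPROX_NONE)[0],key=len)[:,0]
    W=np.array([at_z(c,p,.030)[:2] for p in cn]); C=np.array([.5428,.1877]); a=np.radians(4.3)
    L=(W-C)@np.array([[np.cos(a),-np.sin(a)],[np.sin(a),np.cos(a)]])
    for nm,ax,s in(("front",0,-1),("rear",0,1),("left",1,1),("right",1,-1)):
        h=.08 if ax==0 else .075
        q=L[(abs(L[:,ax]-s*h)<.005)&(abs(L[:,1-ax])<.065)]
        if len(q)<8: continue
        vx,vy,x0,y0=cv2.fitLine(q.astype(np.float32),cv2.DIST_HUBER,0,.001,.001).ravel()
        ang=np.degrees(np.arctan2(vy,vx)); ang=(ang+45)%90-45
        print(c,nm,len(q),"yaw",round(4.3+ang,2),"offset",np.round(q[:,ax].mean()*1e3,1))
d=np.load("top1.npz"); I=d["I"]; P=cloud("top",d["D"])
m=(P[...,2]>.08)&(P[...,2]<.105)&(P[...,0]>.40)&(P[...,0]<.53)&(P[...,1]>.15)&(P[...,1]<.26)
v,u=np.nonzero(m)
W=np.array([at_z("top",p,.093)[:2] for p in zip(u,v)]); 
xs=np.linspace(.405,.515,12); mid=[];
for x in xs:
    y=W[abs(W[:,0]-x)<.005,1]; mid.append((y.min()+y.max())/2 if len(y) else np.nan)
print(np.array(mid),np.polyfit(xs,mid,1))
E
```

```text
sq tri [0.3949 0.2256 0.0917] 0.0029981218697055557 grip [0.3788 0.2531 0.116 ] 0.010947129753403487
top front 50 yaw 3.92 offset -77.2
top rear 32 yaw 3.88 offset 78.0
top left 46 yaw 3.68 offset 73.4
top right 47 yaw 3.52 offset -72.8
scene front 37 yaw 3.87 offset -78.0
scene rear 27 yaw 3.18 offset 78.9
scene left 28 yaw 3.73 offset 72.7
scene right 26 yaw 4.11 offset -74.5
[0.2319 0.223  0.2236 0.2243 0.2249 0.2255 0.2261 0.2267 0.2273 0.2278
 0.2284 0.229 ] [0.0235 0.2157]
```

```bash
python3 - <<'E'
from h import *
go(.3908,.2178,.041,-86.2)
E
```

```text
tcp [0.3801 0.2622 0.095 ] yaw -85.8 rp [ 1.8e+02 -1.0e-02] t 7.6 F [ 0.2  0.6 -1.7] open 0.0191
units after twist: dx 1.80 dy -0.31 dz 2.16 twist 0.06
```

>>> carry_out([
  [-1,0,0,0,0.05],
  [-1,0.6,-0.1,0,0],
  [-1,0.6,-0.1,0,0],
  [-1,0.6,-0.1,0,0],
  [-1,0,0,0.7,0],
  [-1,0,0,0.7,0],
  [-1,0,0,0.7,0],
  [-1,0,0,0,0],
])

```text
time_s: 8.4
tcp_pos: [0.3894, 0.217, 0.041]
orientation: [179.8, -0.1, -86.2]
ft_force: [0.4, -0.4, -1.2]
opening: 0.0191
finger_force: 52.6
```

```bash
python3 - <<'E'
from h import *
np.set_printoptions(precision=4,suppress=True)
go(.4437,.2213,.040,-86.2)
for c in("scene","top"):
    I,D=imaging.read_camera(c); cv2.imwrite(f"pics/{c}2.png",I[...,::-1]); P=cloud(c,D)
    m=(P[...,2]>.033)&(P[...,2]<.047)&(P[...,0]>.41)&(P[...,0]<.535)&(P[...,1]>.13)&(P[...,1]<.22)
    Q=P[m]; print(c,len(Q),np.median(Q[:,2]),np.linalg.lstsq(np.c_[Q[:,:2]-[.47,.18],np.ones(len(Q))],Q[:,2],rcond=None)[0])
    l=imaging.place_of(c,"clamp_foot"); print(l[:1])
a=cv2.imread("pics/scene2.png")[110:210,160:290];b=cv2.imread("pics/top2.png")[100:250,150:270]
cv2.imwrite("pics/v2.png",np.hstack([cv2.resize(a,(480,370)),cv2.resize(b,(296,370))]))
E
```

```text
tcp [0.3894 0.217  0.041 ] yaw -86.16 rp [179.82  -0.09] t 8.4 F [ 0.4 -0.4 -1.2] open 0.0191
units after twist: dx -0.03 dy -2.18 dz 0.04 twist 0.01
scene 350 0.03838025736619881 [-0.0177  0.0113  0.0382]
[{'at': [240.9, 172.4], 'p': 0.5}]
top 633 0.03954982950897957 [-0.0138 -0.0003  0.0395]
[{'at': [205.0, 158.9], 'p': 0.56}]
```

View pics/v2.png

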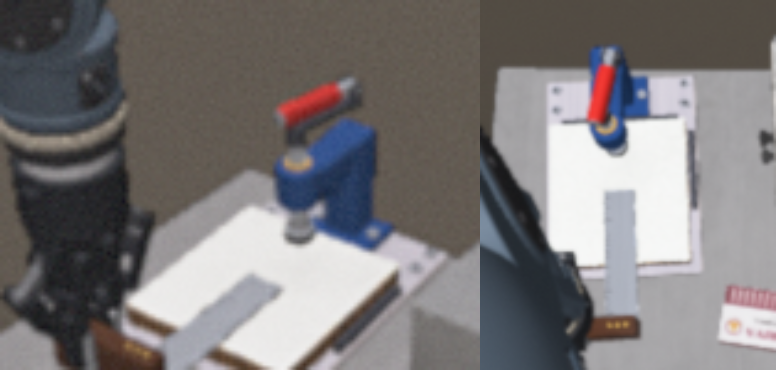

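The blade is level just above the board, with its tip at (620,192) short of the foot at (612,145) and in line with it. I slide it in under the foot.

>>> carry_out([
  [-1,0,-0.5,0,0],
  [-1,0,-0.6,0,0],
  [-1,0,-0.6,0,0],
  [-1,0,-0.48,0,0],
  [-1,0,0,0,0],
  [-1,0,-0.08,0,0],
  [-1,0,-0.08,0,0],
  [-1,0,0,0,0],
])

```text
time_s: 9.4
tcp_pos: [0.4488, 0.2217, 0.0426]
orientation: [180.0, -0.0, -86.1]
ft_force: [-0.2, 0.0, -1.4]
opening: 0.0192
finger_force: 52.5
```

>>> carry_out([
  [-1,0,-0.04,0,0],
  [-1,0,-0.04,0,0],
  [-1,0,0,0,0],
])

```text
time_s: 9.7
tcp_pos: [0.4511, 0.222, 0.0426]
orientation: [-180.0, -0.0, -86.1]
ft_force: [-0.7, 0.5, -1.3]
opening: 0.0193
finger_force: 52.5
```

>>> carry_out([
  [-1,0,-0.04,0,0],
  [-1,0,0,0,0],
])

```text
time_s: 9.9
tcp_pos: [0.4515, 0.2219, 0.0425]
orientation: [179.9, -0.0, -86.1]
ft_force: [-1.5, 0.7, 0.5]
opening: 0.0195
finger_force: 52.7
```

>>> carry_out([
  [-1,0,-0.04,0,0],
  [-1,0,0,0,0],
])

```text
time_s: 10.1
tcp_pos: [0.4522, 0.2219, 0.0424]
orientation: [179.9, -0.0, -86.1]
ft_force: [-5.7, 0.4, 2.1]
opening: 0.0191
finger_force: 53.1
```

>>> carry_out([
  [-1,0,0.02,0.06,0],
  [-1,0,0,0.06,0],
  [-1,0,0,0.06,0],
  [-1,0,0,0,0],
])

```text
time_s: 10.5
tcp_pos: [0.4521, 0.2218, 0.0376]
orientation: [179.9, -0.0, -86.1]
ft_force: [-4.2, -0.4, -2.4]
opening: 0.0195
finger_force: 52.6
```

>>> carry_out([
  [-1,0,0,0.04,0],
  [-1,0,0,0,0],
])

```text
time_s: 10.7
tcp_pos: [0.452, 0.2219, 0.037]
orientation: [179.9, -0.0, -86.1]
ft_force: [-7.4, -0.5, 2.6]
opening: 0.0191
finger_force: 52.8
```

>>> carry_out([
  [-1,0,0,0.04,0],
  [-1,0,0,0,0],
])

```text
time_s: 10.9
tcp_pos: [0.4518, 0.2219, 0.0362]
orientation: [179.9, -0.0, -86.1]
ft_force: [-9.1, -0.6, 6.0]
opening: 0.0194
finger_force: 53.5
```

>>> carry_out([
  [-0.35,0,0,0,0],
  [-0.3,0,0,0,0],
  [-0.2,0,0,0,0],
  [-0.1,0,0,0,0],
  [-0.1,0,0,-0.3,0],
  [-0.1,0,0,-0.7,0],
  [-0.1,0,0,-1,0],
  [-0.1,0,0,-1,0],
  [-0.1,0,0,-1,0],
  [-0.1,0.8,0.8,-1,0],
  [-0.1,0,1,-1,0],
  [-0.1,-1,1,-1,0],
])

```text
time_s: 12.1
tcp_pos: [0.3816, 0.2205, 0.2126]
orientation: [-180.0, -0.0, -86.3]
ft_force: [0.0, 1.2, 0.4]
opening: 0.0384
finger_force: 0.0
```

>>> carry_out([
  [-0.1,-1,1,-0.6,0],
  [-0.1,-1,1,-0.6,0],
  [-0.1,-1,0,0,0],
  [-0.1,0,0,0,0],
])

```text
time_s: 12.5
tcp_pos: [0.3272, 0.2962, 0.2422]
orientation: [-179.9, 0.1, -86.0]
ft_force: [0.4, 0.4, -0.0]
opening: 0.0384
finger_force: 0.0
```

```bash
python3 - <<'E'
from h import *
np.set_printoptions(precision=4,suppress=True)
go(.5884,.189,.25)
A={}
for c in("scene","top"):
    I,D=imaging.read_camera(c); cv2.imwrite(f"pics/{c}3.png",I[...,::-1]); P=cloud(c,D)
    m=(P[...,2]>.029)&(P[...,2]<.047)&(P[...,0]>.48)&(P[...,0]<.58)&(abs(P[...,1]-.186-.065*(P[...,0]-.54))<.012)
    Q=P[m]; print(c,len(Q),np.median(Q[:,2]),np.linalg.lstsq(np.c_[Q[:,:2]-[.54,.185],np.ones(len(Q))],Q[:,2],rcond=None)[0])
    for n in("square","stock_face_left","stock_face_right","stock_grip","crank_axis","handle_hinge","handle_grip","clamp_foot"):
        l=imaging.place_of(c,n)
        if l: A.setdefault(n,{})[c]=l[0]["at"]
    hsv=cv2.cvtColor(I,cv2.COLOR_RGB2HSV)
    red=(hsv[...,1]>150)&((hsv[...,0]<8)|(hsv[...,0]>172))&(P[...,2]>.13)&(P[...,2]<.25)&(P[...,0]>.5)&(P[...,1]>.1)
    R=P[red]; v,u=np.nonzero(red); print("red",len(R),R.mean(0),"centroid px",u.mean(),v.mean(),"world@.171",at_z(c,(u.mean(),v.mean()),.174))
    A.setdefault("redc",{})[c]=(u.mean(),v.mean())
for n,r in A.items():
    if len(r)==2: print(n,*tri(("scene",r["scene"]),("top",r["top"])))
    else: print(n,r)
a=cv2.imread("pics/scene3.png")[100:220,160:300];b=cv2.imread("pics/top3.png")[90:240,150:270]
cv2.imwrite("pics/v3.png",np.hstack([cv2.resize(a,(480,411)),cv2.resize(b,(320,411))]))
E
```

```text
tcp [0.3272 0.2962 0.2422] yaw -85.98 rp [-179.88    0.12] t 12.5 F [ 0.4  0.4 -0. ] open 0.0384
units after twist: dx 5.01 dy -10.12 dz -0.31 twist -0.00
scene 169 0.034115404987605374 [-0.0022  0.0102  0.0341]
red 85 [0.5973 0.1817 0.1687] centroid px 243.68235294117648 137.51764705882354 world@.171 [0.5901 0.1759 0.174 ]
top 328 0.03361169292994269 [-0.0024  0.0019  0.0337]
red 148 [0.6002 0.1843 0.17  ] centroid px 199.00675675675674 137.42567567567568 world@.171 [0.5985 0.1836 0.174 ]
square [0.4652 0.1861 0.0229] 0.0268866054810416
stock_face_left [ 0.487   0.2534 -0.0343] 0.05486938140154525
stock_face_right [ 0.5441  0.2084 -0.0392] 0.025949132100964396
stock_grip [0.4487 0.2143 0.0588] 0.005240877353078189
crank_axis [0.587  0.1893 0.1647] 0.005829639715779045
handle_hinge [0.6271 0.172  0.1783] 0.0177747439196095
handle_grip [0.5992 0.1835 0.1617] 0.00029250548500054404
clamp_foot [0.6029 0.2002 0.0269] 0.007869158704477023
redc [0.602  0.1854 0.1652] 0.0002897741188353305
```

View pics/v3.png

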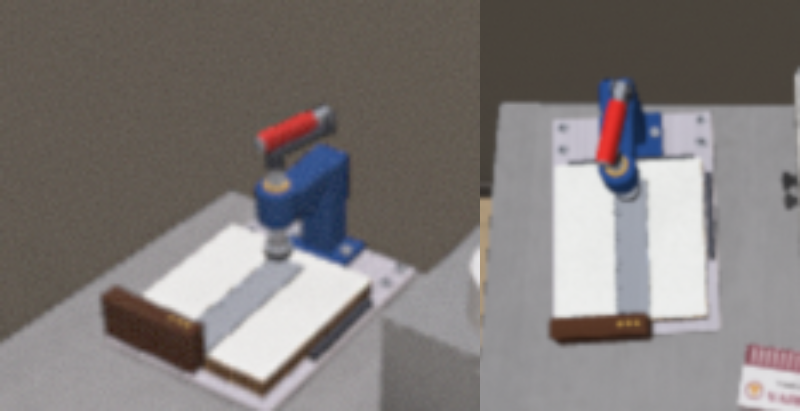

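The square lies flush and flat: the stock is on the front edge at (600,328) and the blade runs under the foot at (628,190). The handle is at (613,130). Next I turn the tool and go to the handle.

>>> carry_out([
  [0.4,0,0,0,0.5],
  [0.4,0,0,0,1],
  [0.4,0,0,0,1],
  [0.4,0,0,0,1],
  [0.4,0,0,0,1],
  [0.4,0,0,0,1],
  [0.4,0,0,0,1],
  [0.4,0,0,0,1],
  [0.4,0,0,0,1],
  [0.4,0,0,0,1],
  [0.4,0,0,0,1],
  [0.4,0,0,0,1],
])

```text
time_s: 14.6
tcp_pos: [0.3274, 0.2938, 0.241]
orientation: [-180.0, -0.0, -165.5]
ft_force: [0.2, 0.6, -1.0]
opening: 0.0596
finger_force: 0.0
```

>>> carry_out([
  [0.4,0,0,0,1],
  [0.4,0,0,0,1],
  [0.4,0,0,0,1],
  [0.4,0,0,0,0.5],
  [0.4,-0.9,-0.2,0,0],
  [0.4,-0.9,-0.2,0,0],
  [0.4,-0.9,-0.2,0,0],
  [0.4,-0.9,-0.2,0,0],
  [0.4,-0.9,-0.2,0,0],
  [0.4,-0.9,-0.2,0,0],
  [0.4,0,0,0,0],
])

```text
time_s: 15.7
tcp_pos: [0.4578, 0.2417, 0.2406]
orientation: [-180.0, 0.0, 170.6]
ft_force: [-0.2, 0.6, 0.0]
opening: 0.0597
finger_force: 0.0
```

```bash
python3 - <<'E'
from h import *
go(.593,.187,.160,170.5); print(telemetry.read_state()["joints"])
E
```

```text
tcp [0.4578 0.2417 0.2406] yaw 170.63 rp [-1.7998e+02  2.0000e-02] t 15.7 F [-0.2  0.6  0. ] open 0.0597
units after twist: dx -5.69 dy -1.27 dz 3.22 twist 0.02
[ 2.78485864e+01  1.27563609e+01 -5.97818244e-01  7.66406758e+01
 -2.99908112e-02  3.72228237e+01]
```

>>> carry_out([
  [0.4,-0.8,-0.2,0,0],
  [0.4,-0.9,-0.2,0,0],
  [0.4,-0.9,-0.2,0,0],
  [0.4,-0.9,-0.2,0,0],
  [0.4,-0.9,-0.2,0,0],
  [0.4,-0.7,-0.2,0,0],
  [0.4,-0.59,-0.07,0.5,0],
  [0.4,0,0,0.7,0],
  [0.4,0,0,0.7,0],
  [0.4,0,0,0.6,0],
  [0.4,0,0,0.4,0],
  [0.4,0,0,0.32,0],
])

```text
time_s: 16.9
tcp_pos: [0.5905, 0.1884, 0.1594]
orientation: [-180.0, -0.1, 170.8]
ft_force: [0.2, 0.0, 0.3]
opening: 0.0597
finger_force: 0.0
```

>>> carry_out([
  [0.4,0,0,0,0],
  [-0.2,0,0,0,0],
  [-1,0,0,0,0],
  [-1,0,0,0,0],
  [-1,0,0,0,0],
  [-1,0,0,0,0],
], squeeze=25)

```text
time_s: 17.5
tcp_pos: [0.5914, 0.1881, 0.1611]
orientation: [180.0, 0.1, 170.7]
ft_force: [-0.0, -1.4, 3.7]
opening: 0.0168
finger_force: 26.3
```

```bash
python3 - <<'E'
from h import *
go(.593,.187,.160,170.5); s=telemetry.read_state(); print(s["finger_force"],s["torque"])
for c in("scene","top"):
    I,D=imaging.read_camera(c); cv2.imwrite(f"pics/{c}4.png",I[...,::-1])
a=cv2.imread("pics/scene4.png")[60:200,180:320];b=cv2.imread("pics/top4.png")[90:230,150:290]
cv2.imwrite("pics/v4.png",np.hstack([cv2.resize(a,(400,400)),cv2.resize(b,(400,400))]))
E
```

```text
tcp [0.5914 0.1881 0.1611] yaw 170.72 rp [1.7999e+02 6.0000e-02] t 17.5 F [-0.  -1.4  3.7] open 0.0168
units after twist: dx -0.07 dy -0.03 dz 0.04 twist 0.03
26.319922506809235 [-0.23907666  0.05561315 -0.00128466]
```

View pics/v4.png

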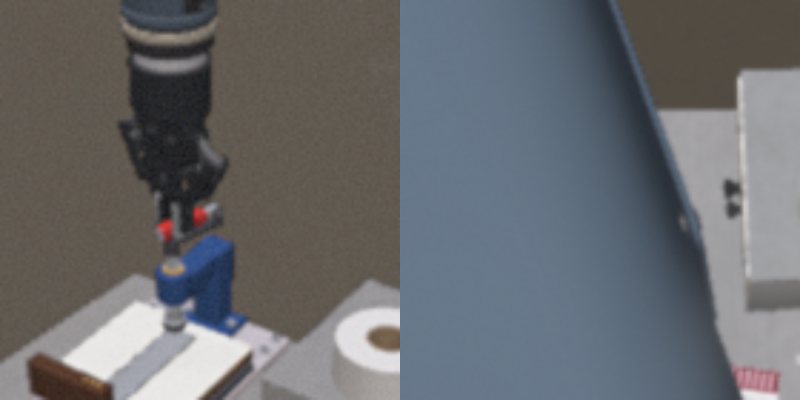

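The fingers straddle the red sleeve at (185,220) in the left panel. I swing the handle up along its arc.

>>> carry_out([
  [-1,-0.03,0,-0.36,0],
  [-1,-0.09,0,-0.34,0],
  [-1,-0.15,0,-0.32,0],
  [-1,-0.2,0,-0.29,0],
  [-1,0,0,0,0],
])

```text
time_s: 18.1
tcp_pos: [0.6034, 0.1862, 0.1946]
orientation: [180.0, 0.1, 170.7]
ft_force: [-2.1, -1.0, 0.4]
opening: 0.016
finger_force: 24.7
```

>>> carry_out([
  [-1,-0.25,0,-0.25,0],
  [-1,-0.29,0,-0.2,0],
  [-1,-0.32,0,-0.15,0],
  [-1,-0.34,0,-0.09,0],
  [-1,-0.36,0,-0.03,0],
  [-1,0,0,0,0],
])

```text
time_s: 18.7
tcp_pos: [0.643, 0.1797, 0.2111]
orientation: [180.0, 0.1, 170.7]
ft_force: [-0.2, -0.1, -0.3]
opening: -0.0001
finger_force: 0.0
```

```bash
python3 - <<'E'
from h import *
go(.6422,.179,.211); s=telemetry.read_state(); print(s["finger_force"],s["torque"])
for c in("scene",):
    I,D=imaging.read_camera(c); cv2.imwrite(f"pics/{c}5.png",I[...,::-1])
    for n in("handle_hinge","crank_axis","handle_grip"): print(n,imaging.place_of(c,n)[:1])
a=cv2.imread("pics/scene5.png")[60:200,200:340]
cv2.imwrite("pics/v5.png",cv2.resize(a,(560,560)))
E
```

```text
tcp [0.643  0.1797 0.2111] yaw 170.69 rp [1.7999e+02 7.0000e-02] t 18.7 F [-0.2 -0.1 -0.3] open -0.0001
units after twist: dx 0.03 dy -0.03 dz 0.00 twist -0.00
0.0 [0.01713894 0.01761097 0.00429862]
handle_hinge [{'at': [254.5, 130.0], 'p': 0.68}]
crank_axis [{'at': [239.5, 141.1], 'p': 0.51}]
handle_grip []
```

View pics/v5.png

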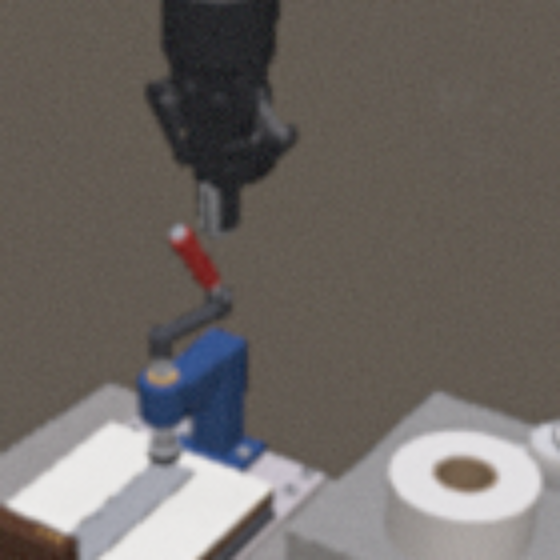

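The fingers slipped off; the handle stands about half way up at (195,260), and the shut fingers are above it. I go round to its inner side and push it upright.

>>> carry_out([
  [-1,0,0,-1,0],
  [-1,0,0,-1,0],
  [-1,1,0,0,0],
  [-1,1,0,0,0],
  [-1,1,0,0,0],
  [-1,0.2,0,0,0],
  [-1,0,0,0.9,0],
  [-1,0,0,0.9,0],
  [-1,0,0,0.8,0],
  [-1,0,0,0,0],
])

```text
time_s: 19.9
tcp_pos: [0.5611, 0.1924, 0.1938]
orientation: [-179.9, -0.2, 170.7]
ft_force: [0.2, 0.0, 0.1]
opening: -0.0001
finger_force: 0.0
```

>>> carry_out([
  [-1,-0.4,0,0,0],
  [-1,-0.4,0,0,0],
  [-1,-0.4,0,0,0],
  [-1,-0.4,0,0,0],
  [-1,-0.4,0,0,0],
  [-1,-0.3,0,0,0],
  [-1,0,0,0,0],
])

```text
time_s: 20.6
tcp_pos: [0.6202, 0.1833, 0.1959]
orientation: [-180.0, 0.0, 170.7]
ft_force: [-0.0, 0.4, -0.4]
opening: 0.0001
finger_force: 0.0
```

```bash
python3 - <<'E'
from h import *
go(.6422-.0178,.179+.003,.196); s=telemetry.read_state(); print(s["torque"])
I,D=imaging.read_camera("scene"); cv2.imwrite("pics/scene6.png",I[...,::-1])
l=imaging.place_of("scene","handle_hinge"); print(l[:1], l and at_z("scene",l[0]["at"],.166))
l=imaging.place_of("scene","handle_grip"); print(l[:1], l and at_z("scene",l[0]["at"],.216))
a=cv2.imread("pics/scene6.png")[60:200,200:340]
cv2.imwrite("pics/v6.png",cv2.resize(a,(560,560)))
E
```

```text
tcp [0.6202 0.1833 0.1959] yaw 170.69 rp [-1.7999e+02  1.0000e-02] t 20.6 F [-0.   0.4 -0.4] open 0.0001
units after twist: dx -0.18 dy -0.02 dz -0.00 twist -0.00
[ 0.03350041 -0.05763341 -0.00435509]
[{'at': [255.7, 130.5], 'p': 0.48}] [0.65252337 0.18198823 0.166     ]
[{'at': [254.7, 116.9], 'p': 0.54}] [0.63980074 0.17598627 0.216     ]
```

View pics/v6.png

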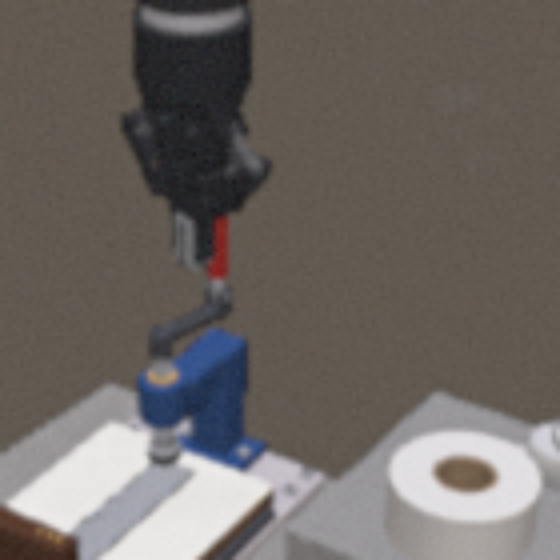

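The handle is nearly upright at (220,245). I push on gently to the stop.

>>> carry_out([
  [-1,-0.08,0,0,0],
  [-1,0,0,0,0],
])

```text
time_s: 20.95
tcp_pos: [0.6208, 0.1833, 0.1964]
orientation: [-180.0, 0.0, 170.7]
ft_force: [-0.3, -0.1, -0.0]
opening: -0.0005
finger_force: 0.2
```

>>> carry_out([
  [-1,-0.06,0,0,0],
  [-1,0,0,0,0],
])

```text
time_s: 21.15
tcp_pos: [0.6224, 0.1831, 0.1964]
orientation: [-180.0, 0.0, 170.7]
ft_force: [-0.3, 0.7, 1.7]
opening: 0.0003
finger_force: 0.5
```

>>> carry_out([
  [-1,-0.06,0,0,0],
  [-1,0,0,0,0],
])

```text
time_s: 21.35
tcp_pos: [0.6233, 0.1829, 0.1963]
orientation: [-180.0, -0.1, 170.7]
ft_force: [-5.1, 0.6, 3.7]
opening: -0.0002
finger_force: 2.5
```

>>> carry_out([
  [-1,0.3,0,0,0],
  [-1,0,0,-1,0],
  [-1,0,0,-1,0],
  [-1,0,0,-1,0],
  [0.2,-0.5,0,0,0],
  [0.2,-0.6,0,0,0],
  [0.2,0,0,0,0],
  [0.2,0,0,0,0],
])

```text
time_s: 22.15
tcp_pos: [0.6434, 0.1795, 0.2708]
orientation: [-180.0, -0.0, 170.7]
ft_force: [-0.2, 0.1, -0.7]
opening: 0.0511
finger_force: 0.0
```

```bash
python3 - <<'E'
from h import *
go(.6435,.180,.190); 
A={}
for c in("scene","top"):
    I,D=imaging.read_camera(c); P=cloud(c,D); hsv=cv2.cvtColor(I,cv2.COLOR_RGB2HSV)
    red=(hsv[...,1]>150)&((hsv[...,0]<8)|(hsv[...,0]>172))&(P[...,2]>.13)&(P[...,2]<.26)&(P[...,0]>.5)&(P[...,1]>.1)
    v,u=np.nonzero(red); 
    if len(u)<5: print(c,"none"); continue
    print(c,len(u),P[red].mean(0),P[red].min(0),P[red].max(0)); A[c]=(c,(u.mean(),v.mean()))
if len(A)==2: print(tri(A["scene"],A["top"]))
E
```

```text
tcp [0.6434 0.1795 0.2708] yaw 170.71 rp [-1.7998e+02 -2.0000e-02] t 22.15 F [-0.2  0.1 -0.7] open 0.0511
units after twist: dx -0.00 dy 0.02 dz 3.23 twist -0.00
scene 82 [0.63642417 0.17539385 0.20961791] [0.6311593  0.17058304 0.18165066] [0.64607722 0.1815045  0.2322482 ]
top none
```

>>> carry_out([
  [0.2,0,0,0.8,0],
  [0.2,0,0,0.8,0],
  [0.2,0,0,0.8,0],
  [0.2,0,0,0.8,0],
  [0.2,0,0,0,0],
  [-0.3,0,0,0,0],
  [-1,0,0,0,0],
  [-1,0,0,0,0],
  [-1,0,0,0,0],
  [-1,0,0,0,0],
], squeeze=30)

```text
time_s: 23.25
tcp_pos: [0.6443, 0.1797, 0.1926]
orientation: [180.0, 0.1, 170.7]
ft_force: [-0.1, -1.1, 5.7]
opening: 0.0174
finger_force: 29.7
```

>>> carry_out([
  [-1,0.07,-0.38,0.02,0],
  [-1,0.07,-0.38,0.02,0],
  [-1,0.39,-0.67,0.04,0],
  [-1,0.59,-0.5,0.04,0],
  [-1,0,0,0,0],
])

```text
time_s: 23.75
tcp_pos: [0.607, 0.1358, 0.1898]
orientation: [179.9, 0.0, 170.7]
ft_force: [-2.5, -0.4, 4.9]
opening: 0.0171
finger_force: 30.0
```

>>> carry_out([
  [-1,0.73,-0.26,0.04,0],
  [-1,0.77,0,0.03,0],
  [-1,0.73,0.26,0.04,0],
  [-1,0,0,0,0],
])

```text
time_s: 24.15
tcp_pos: [0.5529, 0.147, 0.1871]
orientation: [179.8, 0.1, 170.8]
ft_force: [-0.4, 1.0, 5.7]
opening: 0.0174
finger_force: 30.1
```

>>> carry_out([
  [-1,0.59,0.5,0.04,0],
  [-1,0.39,0.67,0.03,0],
  [-1,0.13,0.76,0.04,0],
  [-1,0,0,0,0],
])

```text
time_s: 24.55
tcp_pos: [0.5355, 0.1997, 0.1844]
orientation: [179.9, 0.3, 170.8]
ft_force: [1.8, 0.9, 7.7]
opening: 0.0172
finger_force: 30.4
```

```bash
python3 - <<'E'
from h import *
a=np.radians(-9.4-180); go(.5888+.0555*np.cos(a),.189+.0555*np.sin(a),.182)
I,D=imaging.read_camera("scene"); cv2.imwrite("pics/scene7.png",I[...,::-1])
a=cv2.imread("pics/scene7.png")[60:210,180:330]
cv2.imwrite("pics/v7.png",cv2.resize(a,(560,560)))
E
```

```text
tcp [0.5355 0.1997 0.1844] yaw 170.81 rp [179.87   0.26] t 24.55 F [1.8 0.9 7.7] open 0.0172
units after twist: dx 0.05 dy -0.07 dz 0.09 twist -0.00
```

View pics/v7.png

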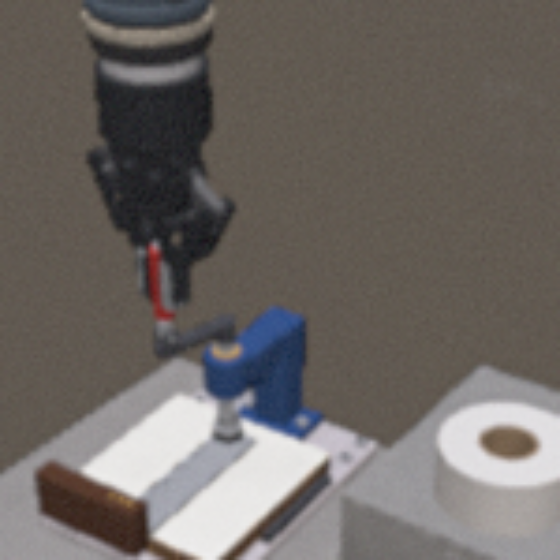

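The crank has made half a turn with the handle upright at (158,285), and the foot is lower at (228,430). I continue winding.

>>> carry_out([
  [-1,-0.13,0.76,0.04,0],
  [-1,-0.39,0.67,0.03,0],
  [-1,-0.59,0.5,0.04,0],
  [-1,-0.73,0.26,0.03,0],
  [-1,0,0,0,0],
])

```text
time_s: 25.1
tcp_pos: [0.5911, 0.2438, 0.1807]
orientation: [-180.0, 0.3, 170.7]
ft_force: [1.8, -3.8, 12.1]
opening: 0.0168
finger_force: 31.0
```

>>> carry_out([
  [-1,-0.77,0,0.04,0],
  [-1,-0.73,-0.26,0.03,0],
  [-1,-0.59,-0.5,0.04,0],
  [-1,-0.39,-0.67,0.03,0],
  [-1,-0.13,-0.76,0.04,0],
  [-1,0,0,0,0],
])

```text
time_s: 25.7
tcp_pos: [0.644, 0.1774, 0.1764]
orientation: [180.0, 0.1, 170.6]
ft_force: [-1.7, -1.8, 9.0]
opening: 0.0168
finger_force: 30.6
```

```bash
python3 - <<'E'
from h import *
a=np.radians(-9.4); go(.5888+.0555*np.cos(a),.189+.0555*np.sin(a),.175)
I,D=imaging.read_camera("scene"); P=cloud("scene",D)
for n in("clamp_foot","handle_hinge","handle_grip"): print(n,imaging.place_of("scene",n)[:1])
E
```

```text
tcp [0.644  0.1774 0.1764] yaw 170.61 rp [1.7999e+02 9.0000e-02] t 25.7 F [-1.7 -1.8  9. ] open 0.0168
units after twist: dx 0.03 dy 0.10 dz 0.06 twist -0.00
clamp_foot [{'at': [244.7, 243.7], 'p': 0.26}]
handle_hinge [{'at': [256.7, 133.6], 'p': 0.69}]
handle_grip [{'at': [258.5, 120.4], 'p': 0.38}]
```

>>> carry_out([
  [-1,0.13,-0.7,0.04,0],
  [-1,0.39,-0.67,0.03,0],
  [-1,0.59,-0.5,0.04,0],
  [-1,0.73,-0.26,0.03,0],
  [-1,0,0,0,0],
])

```text
time_s: 26.4
tcp_pos: [0.5883, 0.1334, 0.173]
orientation: [-180.0, 0.1, 170.7]
ft_force: [-2.4, -3.0, 8.3]
opening: 0.0173
finger_force: 30.6
```

>>> carry_out([
  [-1,0.77,0,0.04,0],
  [-1,0.73,0.26,0.03,0],
  [-1,0.59,0.5,0.04,0],
  [-1,0.39,0.67,0.03,0],
  [-1,0,0,0,0],
  [-1,0,0,0,0],
])

```text
time_s: 27.0
tcp_pos: [0.535, 0.1806, 0.1693]
orientation: [179.9, 0.2, 170.8]
ft_force: [0.0, 0.5, 9.8]
opening: 0.0172
finger_force: 30.6
```

```bash
python3 - <<'E'
from h import *
a=np.radians(-9.4-160); go(.5888+.0555*np.cos(a),.189+.0555*np.sin(a),.169)
E
```

```text
tcp [0.535  0.1806 0.1693] yaw 170.79 rp [1.799e+02 1.600e-01] t 27.0 F [0.  0.5 9.8] open 0.0172
units after twist: dx 0.02 dy -0.08 dz 0.01 twist -0.00
```

>>> carry_out([
  [-0.3,0,0,0,0],
  [0.2,0,0,0,0],
  [0.2,0,0,0,0],
  [0.2,0,0,-0.6,0],
  [0.2,0,0,-1,0],
  [0.2,0,0,-1,0],
  [0.2,0,0,-1,0],
  [0.2,1,0,-0.5,0],
  [0.2,1,0.3,0,0],
  [0.2,1,0.5,0,0],
  [0.2,1,0.8,0,0],
  [0.2,1,0.8,0,0],
])

```text
time_s: 28.2
tcp_pos: [0.4194, 0.2593, 0.2702]
orientation: [-180.0, -0.0, 170.7]
ft_force: [1.5, 0.8, 1.0]
opening: 0.0511
finger_force: 0.0
```

>>> carry_out([
  [0.2,1,0.8,0,0],
  [0.2,1,0.8,0,0],
  [0.2,1,0.8,0,0],
  [0.2,1,0.8,0,0],
  [0.2,0,0.8,0,0],
  [0.2,0,0.8,0,0],
  [0.2,0,0,0,0],
])

```text
time_s: 28.9
tcp_pos: [0.341, 0.3954, 0.2696]
orientation: [-180.0, -0.0, 170.8]
ft_force: [-1.0, -0.2, 0.1]
opening: 0.0511
finger_force: 0.0
```

```bash
python3 - <<'E'
from h import *
np.set_printoptions(precision=4,suppress=True)
go(.5,.2,.3)
A={}
for c in("scene","top"):
    I,D=imaging.read_camera(c); cv2.imwrite(f"pics/{c}8.png",I[...,::-1]); P=cloud(c,D)
    m=(P[...,2]>.029)&(P[...,2]<.047)&(P[...,0]>.48)&(P[...,0]<.56)&(abs(P[...,1]-.186-.065*(P[...,0]-.54))<.012)
    Q=P[m]; print(c,len(Q),np.median(Q[:,2]),np.linalg.lstsq(np.c_[Q[:,:2]-[.54,.185],np.ones(len(Q))],Q[:,2],rcond=None)[0])
    hsv=cv2.cvtColor(I,cv2.COLOR_RGB2HSV)
    red=(hsv[...,1]>150)&((hsv[...,0]<8)|(hsv[...,0]>172))&(P[...,2]>.12)&(P[...,2]<.25)&(P[...,0]>.45)&(P[...,1]>.1)
    R=P[red]; C=R.mean(0); V=np.linalg.svd(R-C)[2][0]; print("red",len(R),C,R.min(0),R.max(0),"axis",V)
    for n in("handle_hinge","handle_grip","clamp_foot"):
        l=imaging.place_of(c,n)
        if l: A.setdefault(n,{})[c]=l[0]["at"]
for n,r in A.items():
    if len(r)==2: print(n,*tri(("scene",r["scene"]),("top",r["top"])))
a=cv2.imread("pics/scene8.png")[100:220,160:300];b=cv2.imread("pics/top8.png")[90:240,150:270]
cv2.imwrite("pics/v8.png",np.hstack([cv2.resize(a,(480,411)),cv2.resize(b,(320,411))]))
E
```

```text
tcp [0.341  0.3954 0.2696] yaw 170.82 rp [-179.98   -0.02] t 28.9 F [-1.  -0.2  0.1] open 0.0511
units after twist: dx -7.52 dy -6.70 dz -1.22 twist -0.00
scene 136 0.03424010944356346 [ 0.0018 -0.0029  0.0343]
red 84 [0.5281 0.1754 0.1865] [0.5217 0.1698 0.1603] [0.5348 0.1819 0.2099] axis [-0.0092  0.0084 -0.9999]
top 252 0.03333082343476998 [-0.003  -0.0104  0.0333]
red 50 [0.5286 0.1767 0.1902] [0.5241 0.1728 0.131 ] [0.5555 0.1839 0.2114] axis [-0.1288 -0.0047  0.9917]
handle_grip [0.536  0.1717 0.1971] 0.0016926593827272574
clamp_foot [0.594  0.1944 0.0225] 0.0012981739773596768
```

View pics/v8.png

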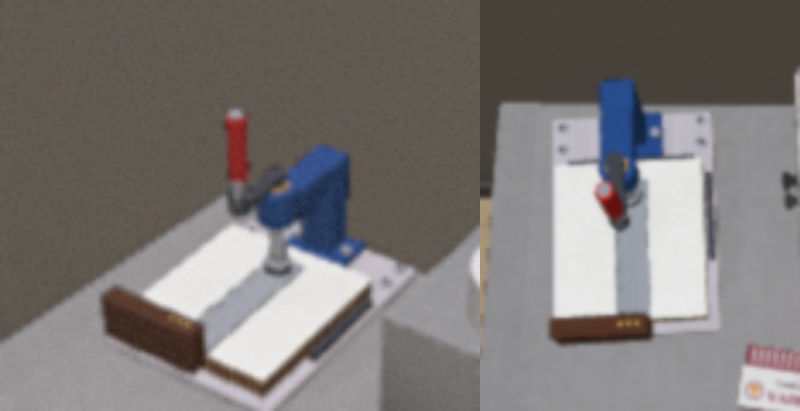

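The handle stands upright at (236,150), the foot presses on the blade at (278,265), and the stock is still flush at (600,328). I hand the job in.

```bash
python3 -c "
from workcell import ticket
print(ticket.hand_in())"
```

```text
the job is handed in; nothing more can be done
None
```

I handed the job in at about 29 s: the square is flush and flat under the foot, the handle stands upright and the crank is wound to about 9.3 rad, though the hand-in returned no verdict and I worked out the foot force (about 11 N) from the crank angle rather than measuring it.

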